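# Put the specimen away and press the sprung glass cover shut

## Robot

A 6-joint arm with a two-finger parallel gripper is mounted at the origin on a cart in front of the work surface, level with it; the furniture and walls round the work are solid. World frame = base frame: x ahead of the robot, y to its left, z up, the work surface at z = 0. Lengths are in m, angles in degrees, forces in N, time in s.
With the tool pointing down it reaches from about 0.35 to 0.875 m from the base axis. Payload 4.2 kg.
Tool frame: the origin (TCP) lies where the fingers leave the gripper's body, on its centre line; the fingertips stand 70 mm ahead of it and the grasp point (between the pads) lies 51 mm ahead of it; z points along the fingers, y is the direction in which the jaws open and shut (so a half turn about z gives the same grasp; the last joint's range is limited). The gripper opens to 87 mm and grips with 3 to 60 N. Pads are 19 mm wide; open, the fingers measure 117 mm over their backs; the gripper's body (75 mm by 190 mm) begins 51 mm behind the grasp point.
Start: joints at [-55.199, 22.042, 0.453, 0, -68.411, -14.817], TCP at [0.214, -0.587, 0.292] pointing down, gripper open.
Joint ranges: [-179.83, 179.83], [-69.29, 118.12], [-61.27, 80.66], [-181.25, 117.63], [-171.15, -9.14], [-177.46, 177.46]. Speed limits (degrees/s): [159.86, 159.86, 180, 180, 180, 180].

## Interface

Orientations are given as a 3x3 rotation matrix whose columns are the frame's x, y, z axes.
In Python, from station import sense, capture, camera_model, finish_job gives the robot as it stands.
- The arm moves only by the shell command python3 -m inch 'ROWS'. ROWS is JSON, a list of rows, each an object with "hand": the closure, from 0 (fully open) to 1 (shut); "slide": the shift along the world's x, y, z in cm, a list of three; "yaw": the turn about the world's z in rad. A call has 1 to 10 rows; each row is the pose to reach, as a shift and turn from the pose commanded when the call began; what a row does not reach only later rows make up. A row lasts 1/8 s, in which the tool goes at most 62.5 mm and 10.7 degrees, less where a joint would pass 70% of its speed; a pose out of reach is approached as far as the arm can. A call with a gripper value outside its range is refused whole. The fingers move at their own pace and stop on an object; the grip force is fixed at half the most. Time passes only in rows, so rows that repeat a pose let the fingers close. It gives the time, the measured TCP pose, the force and the opening at its end, in the units of the state.
- sense(): the state, without advancing time (a new reading comes with each control period).
- capture(name): name is "side" or "top" or "wrist"; returns the picture (480x640x3 uint8, blue, green, red); there is no depth.
- camera_model(name): a dict with "mtx" (3x3 intrinsics, pixels), "k1" (the pictures are not rectified: a ray, as slopes to the right and down, at radius r is drawn at 1 + k1 r^2 times it, then the intrinsics apply), "xyz" and "orientation" of the camera in the world; the wrist camera has in their place "tool_from_camera" (4x4, takes a point from camera to tool coordinates, whose origin is the TCP and whose axes are the flange's). Camera axes: x right, y up, looking along -z (the intrinsics and any distortion apply to the point x, -y, -z); pixel columns grow to the right and rows downward; lengths in m; the calibration is good to about 2 mm. A picture is of the moment at which its call begins: read the wrist's pose just before it. camera_model takes no time and is no camera call.
- finish_job(): hands the job in, once; it reports no verdict.
The state is a dict: "time_s": time; "joints": joint angles; "joint_velocities": joint speeds; "effort": joint torques, N m; "tcp_pos": TCP position; "ee_rot": TCP orientation; "wrist_force": force on the tool from outside, world axes, zero at the start; "moment": the same for the moment, N m; "gripper_width": opening from 0.0 (shut) to 1.0 (fully open).
Only numpy, scipy, OpenCV 4.12 (cv2) and the standard library are available. Lean on these libraries where they do the work, as an engineer would, in place of code of your own. Each camera call takes 0.05 s, during which the arm holds its last target. There are 200 camera calls.

## Task

Stand the clear specimen box upright on the lined floor of the display case, setting it down rather than dropping it. Then lower the heavy glass cover slowly by pushing on its steel front rail against the spring hinge, and press it gently home until the catch holds it fully shut, without slamming it or forcing it. Leave the loupe, the petri dish and the rubber blower where they are.

Things in the scene. Friction and masses are not known exactly. Their poses are not given: they have to be found in the camera images.
- specimen: Clear square specimen box with a pale stone in it, 45 x 45 mm and 38 mm high, 0.12 kg, standing upright on the worktop to the robot's left. Origin: centre of its underside, z up, x and y along its sides. Rigid and solid (its lid does not open); grip two opposite sides.
- case: Wooden display case, fixed, 200 (x) x 220 (y) x 80 mm high. Origin: centre of its underside on the worktop; x points from its front (brass catch plate, at the robot's left) to its rear (hinge, at its right), z up. Walls 8 mm, lined floor 14 mm above the worktop. Three small things fixed along the rear wall inside (x 46 to 92 mm) stay. The open cover stands nearly upright on the rear wall.
- cover (a joint): Angle of the cover, rad: 1.65 open (start). 222 mm wide, 212 mm from hinge line to front edge, 16 mm thick, 0.9 kg. A damped spring hinge outdoes its weight: let go uncaught, it rises. Push needed on the rail, square to the cover: 3 to 6 N, plus up to about 4 N from the catch just before it snaps. It snaps between 0.008 and 0.045 rad, 1.5 mm above stiff buffers (15 N/mm); caught, it stays.
- cover_rail (a point): Middle of the bare steel rail (40 mm wide, along the front edge) on the cover's outer face, 20 mm from the front edge, 192 mm from the hinge line along the cover; moves with it. x (front edge to hinge) and y (along the hinge) lie in that face, z is its outward normal. Open, this face looks to the case's rear, its front edge is on top; pushing here along -z shuts the cover.
- cover_hinge (a point): Middle of the cover's hinge line, on top of the rear wall, at (100, 0, 80) mm in the case's frame; axes as the case's; the hinge line runs along y. The cover's underside lies in the plane through the hinge line, its outer face 16 mm off it.
- loupe: Small folding loupe, 36 x 26 x 16 mm, loose on the worktop at the far left; origin centre of underside. Leave alone.
- petri_dish: Round petri dish, 60 mm across, 13 mm high, loose on the worktop right of the case, near the robot; origin centre of underside. Leave alone.
- blower: Black rubber dust blower, 100 x 47 x 47 mm, loose on the worktop right of the case; origin centre of underside. Leave alone.
- free_floor (a point): Middle of the free floor in front of the stored things, at (-14, 0, 14) mm in the case's frame, axes as the case's: where the specimen goes. Free floor reaches 78 mm to the front, 60 mm to the rear, 102 mm to either side, but the brass catch housing (30 mm wide in y, on the front wall) begins 64 mm in front of this point.
- catch_top (a point): Middle of the front wall's top edge, at (-100, 0, 80) mm in the case's frame, axes as the case's. Just below sits the brass catch plate with its spring tooth; 60 mm to either side a rubber buffer stops the cover. Catch and buffers are adjusted together: buffer tops stand 0 to 7 mm above this point, different each time and not measured, so the shut position must be found by feel.
Not all that is in view belongs to the job. Leave any blue or purple look-alike of the specimen alone.

How it is judged (in metres and radians):
On the way, in this order (a step that is already met when the one before it is completed fails the run):
1. the specimen box stands upright on the floor of the case, released (x of specimen in the frame of case between -0.07 and 0.03 m and y of specimen in the frame of case between -0.08 and 0.08 m and z of specimen in the frame of case between 0.008 and 0.019 m and angle between specimen's own z axis and vertical below 0.12 rad and linear speed of specimen below 0.03 m/s and contact force between the fingers and specimen below 0.1 N), for 0.2 s.
2. the cover is pushed down past half way (value of joint cover below 0.6 rad), for 0.1 s.
3. the cover is down at its catch (value of joint cover below 0.06 rad), for 0.2 s.
At the end, for the whole second after the job is handed in: The specimen box stands upright (within 7 degrees), released and at rest, on the floor of the case, in front of the stored things; the cover is shut and stays shut by its catch, below 0.06 rad (uncaught it would spring up), with nothing touching it (all of step 1 and value of joint cover below 0.06 rad and contact force between each of the arm, the fingers and case below 0.1 N).
It fails at once if the cover is slammed: it closes faster than 0.8 rad/s (velocity of joint cover below -0.8 rad/s).
It fails at once if the robot presses on the case or its cover with more than 25 N (contact force between any of the fingers, the arm and case above 25 N).
It fails at once if the specimen box is dropped: let go over the case more than 16 mm above its floor (x of specimen in the frame of case between -0.1 and 0.1 m and y of specimen in the frame of case between -0.11 and 0.11 m and z of specimen in the frame of case above 0.03 m and contact force between the fingers and specimen below 0.1 N).
It fails at once if the loupe, the petri dish or the blower is moved more than 20 mm (distance of any of loupe, petri_dish, blower from where it was at the start of the episode above 0.02 m).
It also fails if it takes over 72 s, if anything falls off the work surface, if the arm or the gripper's body presses on something with over 40 N, if the wrist force passes 120 N, or if a joint passes its speed limit or range.

## Working session

There is one attempt and no reset: what is moved stays moved. The work goes in short steps, Python scripts to look and compute and a shell command to move; the robot and the scene stay as the last step left them, time stands still between calls to the robot, and variables do not carry over. Pictures are saved under pics/ and viewed, about 8 in all and at most 12, crops included, and the job is handed in when it is done.

```bash
mkdir -p pics; ls; python3 - <<'E'
from station import *
import cv2,numpy as np
np.set_printoptions(precision=4,suppress=True)
s=sense();print(s)
for n in("side","top","wrist"):
    print(n,camera_model(n))
a=capture("top");b=capture("side")
cv2.imwrite("pics/top.png",a);cv2.imwrite("pics/side.png",b)
E
```

```text
pics
{'time_s': 0.0, 'joints': array([-55.2012,  22.0907,   0.3791,  -0.0306, -68.412 , -14.8172]), 'joint_velocities': array([-0.004 ,  0.1134,  0.0261,  0.0061,  0.0316, -0.0356]), 'effort': array([ -0.    , -39.0666,  18.7397,   4.2198,   0.0109,  -0.0002]), 'tcp_pos': array([ 0.2134, -0.5869,  0.2912]), 'ee_rot': array([[-0.9399, -0.3415, -0.0008],
       [-0.3415,  0.9399,  0.0021],
       [ 0.0001,  0.0022, -1.    ]]), 'wrist_force': array([ 0.6972,  1.4151, -0.0009]), 'moment': array([-0.0154, -0.0258, -0.0221]), 'gripper_width': 0.9975770215599122}
side {'mtx': array([[454.5616,   0.    , 319.6052],
       [  0.    , 454.5616, 234.6841],
       [  0.    ,   0.    ,   1.    ]]), 'k1': -0.024330668881610316, 'xyz': array([0.3074, 0.7697, 0.6998]), 'orientation': array([[-0.9742,  0.1299, -0.1847],
       [-0.225 , -0.6248,  0.7477],
       [-0.0183,  0.7699,  0.6379]])}
top {'mtx': array([[595.2535,   0.    , 332.0658],
       [  0.    , 595.2535, 239.8634],
       [  0.    ,   0.    ,   1.    ]]), 'k1': -0.16309457332945762, 'xyz': array([0.4026, 0.0293, 1.3311]), 'orientation': array([[-0.0074,  0.9956, -0.0934],
       [-0.9999, -0.0081, -0.007 ],
       [-0.0077,  0.0933,  0.9956]])}
wrist {'mtx': array([[333.5469,   0.    , 317.532 ],
       [  0.    , 333.5469, 242.9621],
       [  0.    ,   0.    ,   1.    ]]), 'k1': -0.04819528480024657, 'tool_from_camera': array([[ 0.0002,  0.9685,  0.2488,  0.0674],
       [ 1.    , -0.0003,  0.0001,  0.0002],
       [ 0.0001,  0.2488, -0.9685, -0.0923],
       [ 0.    ,  0.    ,  0.    ,  1.    ]])}
```

View pics/top.png

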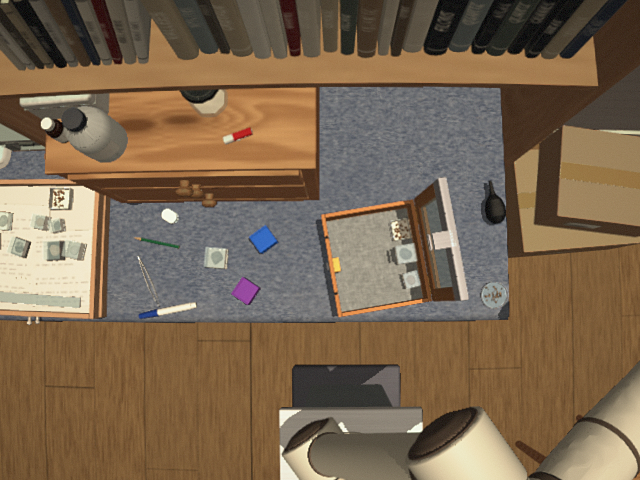

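View pics/side.png

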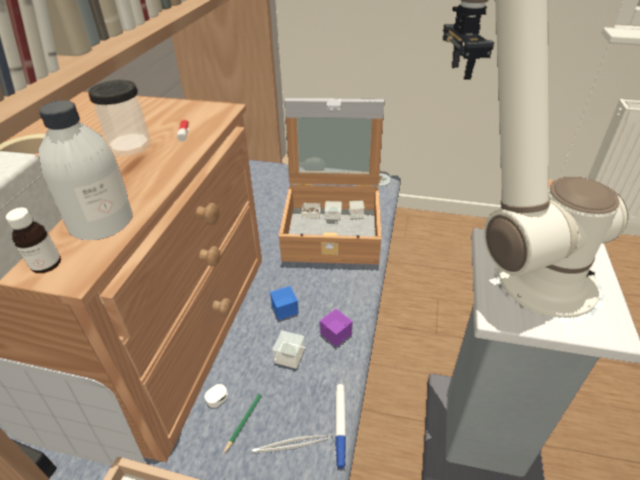

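The clear specimen is at top (216,258) and side (289,349). It could be confused with the blue cube (263,240 top), the purple cube (245,291), the stored boxes in the case (405,254 and 411,280), and the boxes in the drawer (20–75, 220–250). The case's front corners are near (323,216) and (338,314) in the top view. I'll check these in one close crop.

```bash
cat > h.py <<'E'
import numpy as np,cv2
from station import *
np.set_printoptions(precision=4,suppress=True)
def cam(n,s=None):
    m=camera_model(n)
    if n=="wrist":
        T=m["tool_from_camera"];R=s["ee_rot"]@T[:3,:3];p=s["tcp_pos"]+s["ee_rot"]@T[:3,3]
    else: R,p=m["orientation"],m["xyz"]
    return m["mtx"],np.array([m["k1"],0,0,0.]),R,p
def ray(c,uv):
    q=cv2.undistortPoints(np.array([[uv]],float),c[0],c[1])[0,0]
    d=c[2]@np.array([q[0],-q[1],-1]);return d/np.linalg.norm(d)
def onz(c,uv,z):
    d=ray(c,uv);return c[3]+d*(z-c[3][2])/d[2]
def tri(obs):  # [(cam,uv)]
    A=np.zeros((3,3));b=np.zeros(3)
    for c,uv in obs:
        d=ray(c,uv);P=np.eye(3)-np.outer(d,d);A+=P;b+=P@c[3]
    x=np.linalg.solve(A,b)
    return x,[np.linalg.norm((np.eye(3)-np.outer(ray(c,uv),ray(c,uv)))@(x-c[3])) for c,uv in obs]
def proj(c,X):
    X=np.atleast_2d(X);q=(X-c[3])@c[2];q[:,1:]*=-1
    return cv2.projectPoints(q,np.zeros(3),np.zeros(3),c[0],c[1])[0][:,0]
E
python3 - <<'E'
from h import *
T=cam("top");S=cam("side")
for n,a,b in[("spec",(216,258),(289,349)),("blue",(263,240),(285,303)),("rail top L",(443,180),(382,101)),("frontcornerFar",(323,216),(283,238))]:
    print(n,tri([(T,a),(S,b)]))
a=cv2.imread("pics/top.png");b=cv2.imread("pics/side.png")
x=np.hstack([cv2.resize(a[230:290,185:275],(400,267),interpolation=2),cv2.resize(b[310:378,250:352],(400,267),interpolation=2)])
y=np.hstack([cv2.resize(a[170:320,310:480],(400,353),interpolation=2)[:333],cv2.resize(b[180:280,270:390],(400,333),interpolation=2)])
cv2.imwrite("pics/crop.png",np.vstack([x,y]))
E
```

```text
spec (array([0.4868, 0.2973, 0.0174]), [np.float64(0.0005706549574891586), np.float64(0.0005706549574891451)])
blue (array([0.5258, 0.192 , 0.0168]), [np.float64(0.001069060085092059), np.float64(0.0010690600850920755)])
rail top L (array([ 0.4942, -0.1534,  0.3227]), [np.float64(0.10336961680918717), np.float64(0.10336961680918726)])
frontcornerFar (array([0.5691, 0.0564, 0.0679]), [np.float64(0.0035377232165634447), np.float64(0.003537723216563385)])
```

View pics/crop.png

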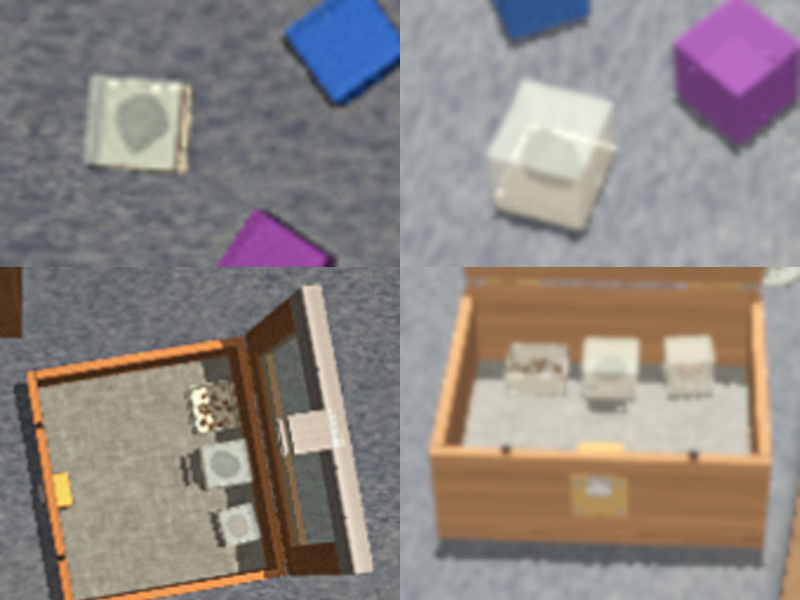

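The crop confirms the clear box with the pale stone as the specimen. The case's rim corners are visible in both views. Next I'll fit both poses.

```bash
python3 - <<'E'
from h import *
from scipy.optimize import least_squares
T=cam("top");S=cam("side")
def world(p,L):
    c,s=np.cos(p[2]),np.sin(p[2]);return np.array(L)@np.array([[c,s,0],[-s,c,0],[0,0,1]])+[p[0],p[1],p[3]]
def fit(obs,p0):
    f=lambda p:np.concatenate([(proj(c,world(p,[L]))[0]-uv) for c,L,uv in obs])
    r=least_squares(f,p0,loss="soft_l1");print(r.x,np.degrees(r.x[2]));print(f(r.x).reshape(-1,2).round(1).tolist());return r.x
t=lambda x,y:(185+x/4.444,230+y/4.444)
s=lambda x,y:(250+(x-400)/3.92,310+y/3.92)
h=.0225;H=.038
# local: x~world x, y~world y
fit([(T,(h,h,H),t(92,75)),(T,(-h,h,H),t(86,165)),(T,(h,-h,0),t(191,86)),(T,(-h,-h,0),t(187,173)),
(S,(h,-h,H),s(527,80)),(S,(-h,-h,H),s(613,98)),(S,(h,h,H),s(490,155)),(S,(h,h,0),s(497,212)),(S,(-h,h,0),s(580,232))],[.487,.297,0,0])
t=lambda x,y:(310+x/2.353,170+(y-267)/2.353)
s=lambda x,y:(270+(x-400)/3.333,180+(y-267)/3.333)
c=fit([(T,(-.1,.11,.08),t(27,374)),(T,(-.1,-.11,.08),(338.5,314.5)),(T,(.1,-.11,.08),t(283,573)),(T,(.1,.11,.08),t(243,337)),
(S,(-.1,.11,.08),s(434,452)),(S,(-.1,-.11,.08),s(769,460)),(S,(-.1,.11,0),s(440,541)),(S,(-.1,-.11,0),s(763,557))],[.48,-.05,-1.5,0])
for n,L in[("floor",(-.014,0,.014)),("catch",(-.1,0,.08)),("hinge",(.1,0,.08))]:print(n,world(c,[L]))
for th in(1.65,1.3,1,.6,.3,.06,0):
    r=np.array([-np.cos(th),0,np.sin(th)]);n=np.array([np.sin(th),0,np.cos(th)])
    print(th,world(c,[np.array([.1,0,.08])+.192*r+.016*n]))
E
```

```text
[ 0.4864  0.2966 -0.0671 -0.0036] -3.8439799844091307
[[-0.1, 0.3], [-0.3, 0.4], [0.8, 0.4], [0.2, 0.6], [-1.3, 0.1], [0.0, 1.0], [-0.9, 0.5], [-0.8, -1.4], [1.4, -0.5]]
[ 0.4812 -0.0553 -1.4109 -0.0031] -80.8398799314097
[[-0.3, -0.6], [-0.0, 3.0], [1.8, 1.3], [0.3, -0.4], [-1.9, 0.2], [0.6, 0.8], [-1.0, 0.7], [-0.0, -0.9]]
floor [[ 0.479  -0.0415  0.0109]]
catch [[0.4653 0.0434 0.0769]]
hinge [[ 0.4971 -0.154   0.0769]]
1.65 [[ 0.5021 -0.1847  0.2671]]
1.3 [[ 0.4914 -0.1185  0.2662]]
1 [[ 0.4828 -0.0649  0.2471]]
0.6 [[ 0.4733 -0.0065  0.1985]]
0.3 [[0.4687 0.0224 0.1489]]
0.06 [[0.4668 0.0343 0.1044]]
0 [[0.4666 0.0355 0.0929]]
```

```bash
python3 -m inch '[{"hand":0,"slide":[0,0,5],"yaw":0},{"hand":0,"slide":[0,0,10],"yaw":0},{"hand":0,"slide":[0,0,15],"yaw":0},{"hand":0,"slide":[1.8,5.7,15],"yaw":0},{"hand":0,"slide":[3.6,11.4,15],"yaw":0},{"hand":0,"slide":[5.4,17.1,15],"yaw":0},{"hand":0,"slide":[7.2,22.8,15],"yaw":-0.1},{"hand":0,"slide":[9,28.5,15],"yaw":-0.2},{"hand":0,"slide":[10.8,34.2,15],"yaw":-0.3},{"hand":0,"slide":[12.6,40,15],"yaw":-0.416}]'
```

```text
time_s: 1.35
tcp_pos: [0.3391, -0.187, 0.4421]
ee_rot: [[-0.998, 0.068, 0.0], [0.068, 0.998, 0.0], [-0.0, 0.0, -1.0]]
wrist_force: [0.4, 0.1, -0.1]
gripper_width: 0.999
```

```bash
python3 -m inch '[{"hand":0,"slide":[1.7,5.6,0],"yaw":0},{"hand":0,"slide":[3.4,11.2,0],"yaw":0},{"hand":0,"slide":[5.1,16.8,0],"yaw":0},{"hand":0,"slide":[6.8,22.4,0],"yaw":0},{"hand":0,"slide":[8.2,27,-3],"yaw":0},{"hand":0,"slide":[9.7,32,-6],"yaw":0},{"hand":0,"slide":[11.2,37,-9],"yaw":0},{"hand":0,"slide":[12.7,42,-12],"yaw":0},{"hand":0,"slide":[14.7,47,-15],"yaw":0},{"hand":0,"slide":[14.7,48.4,-20],"yaw":0}]'
python3 - <<'E'
from h import *
s=sense();a=capture("wrist");cv2.imwrite("pics/w1.png",a);print(s["tcp_pos"],s["ee_rot"],s["wrist_force"])
C=cam("wrist",s)
for z in(0,.038):
  c,q=np.cos(-.067),np.sin(-.067)
  L=np.array([[1,1],[1,-1],[-1,-1],[-1,1]])*.0225@np.array([[c,q],[-q,c]])
  print(proj(C,np.c_[L+[.4864,.2966],[z]*4]))
E
```

```text
time_s: 2.6
tcp_pos: [0.4876, 0.2984, 0.2413]
ee_rot: [[-0.998, 0.062, 0.003], [0.062, 0.998, 0.002], [-0.002, 0.002, -1.0]]
wrist_force: [0.2, -0.4, -0.9]
gripper_width: 1.007
[0.4876 0.2984 0.2413] [[-0.9981  0.0622  0.0026]
 [ 0.0622  0.9981  0.0021]
 [-0.0024  0.0022 -1.    ]] [ 0.2326 -0.4054 -0.9405]
[[336.4731 245.4294]
 [292.9886 245.2487]
 [292.4    201.8332]
 [337.3233 202.0368]]
[[338.835  256.0424]
 [290.1687 255.8447]
 [289.3927 207.444 ]
 [339.8858 207.6701]]
```

View pics/w1.png

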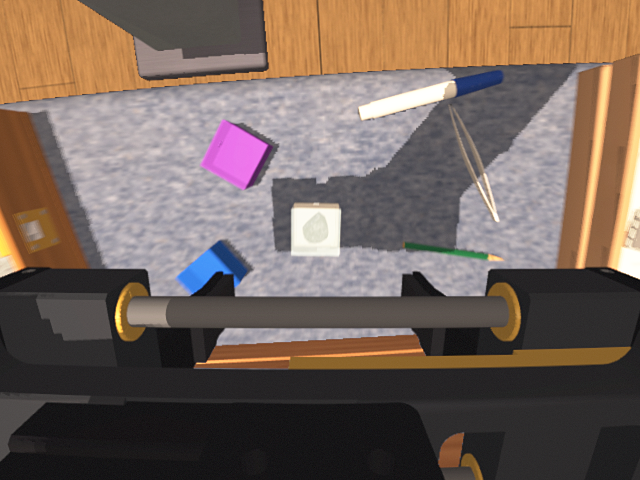

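The wrist view shows the box at (290–340, 205–256), which matches the predicted outline to 1–2 px, and it is square to the jaws. I'll descend and grip it.

```bash
python3 -m inch '[{"hand":0,"slide":[-0.1,-0.15,-4],"yaw":0},{"hand":0,"slide":[-0.1,-0.15,-8],"yaw":0},{"hand":0,"slide":[-0.1,-0.15,-12],"yaw":0},{"hand":0,"slide":[-0.1,-0.15,-14.5],"yaw":0},{"hand":0,"slide":[-0.1,-0.15,-16],"yaw":0},{"hand":0,"slide":[-0.1,-0.15,-16.7],"yaw":0},{"hand":0,"slide":[-0.1,-0.15,-16.7],"yaw":0},{"hand":1,"slide":[-0.1,-0.15,-16.7],"yaw":0},{"hand":1,"slide":[-0.1,-0.15,-16.7],"yaw":0},{"hand":1,"slide":[-0.1,-0.15,-16.7],"yaw":0}]'; python3 -m inch '[{"hand":1,"slide":[0,0,0],"yaw":0},{"hand":1,"slide":[0,0,0],"yaw":0},{"hand":1,"slide":[0,0,0],"yaw":0},{"hand":1,"slide":[0,0,0],"yaw":0}]'
```

```text
time_s: 3.9
tcp_pos: [0.4854, 0.2938, 0.0758]
ee_rot: [[-0.998, 0.064, 0.001], [0.064, 0.998, 0.001], [-0.001, 0.001, -1.0]]
wrist_force: [0.1, -0.1, -0.5]
gripper_width: 0.741
time_s: 4.4
tcp_pos: [0.4854, 0.2939, 0.0754]
ee_rot: [[-0.998, 0.064, 0.0], [0.064, 0.998, 0.0], [-0.0, 0.0, -1.0]]
wrist_force: [0.7, 0.5, 0.2]
gripper_width: 0.512
```

```bash
python3 -m inch '[{"hand":1,"slide":[0,0,3],"yaw":0},{"hand":1,"slide":[0,0,7],"yaw":0},{"hand":1,"slide":[0,0,12],"yaw":-0.1},{"hand":1,"slide":[-0.1,-5,14],"yaw":-0.27},{"hand":1,"slide":[-0.2,-10,14],"yaw":-0.44},{"hand":1,"slide":[-0.3,-15,14],"yaw":-0.61},{"hand":1,"slide":[-0.4,-20,14],"yaw":-0.78},{"hand":1,"slide":[-0.5,-25,14],"yaw":-0.95},{"hand":1,"slide":[-0.6,-29,14],"yaw":-1.12},{"hand":1,"slide":[-0.7,-32,14],"yaw":-1.27}]'; python3 -m inch '[{"hand":1,"slide":[0,-0.5,0],"yaw":-0.077},{"hand":1,"slide":[0,-0.95,0],"yaw":-0.077},{"hand":1,"slide":[0,-0.95,0],"yaw":-0.077}]'
python3 - <<'E'
from h import *
s=sense();a=capture("wrist");b=capture("side");t=capture("top")
cv2.imwrite("pics/w2.png",np.hstack([cv2.resize(a,(400,300)),b[80:380,190:590]]));print(s["tcp_pos"],s["wrist_force"],s["gripper_width"])
cv2.imwrite("pics/top2.png",t)
E
```

```text
time_s: 5.65
tcp_pos: [0.4811, -0.0443, 0.2141]
ee_rot: [[-0.251, 0.968, -0.007], [0.968, 0.251, 0.028], [0.029, 0.0, -1.0]]
wrist_force: [0.9, 0.4, -2.5]
gripper_width: 0.515
time_s: 6.02
tcp_pos: [0.4833, -0.0629, 0.2133]
ee_rot: [[-0.192, 0.981, -0.007], [0.98, 0.192, 0.044], [0.045, 0.002, -0.999]]
wrist_force: [-0.6, -0.6, -1.3]
gripper_width: 0.516
[ 0.4833 -0.0629  0.2133] [-0.5569 -0.5708 -1.2543] 0.5155710634009082
```

View pics/w2.png

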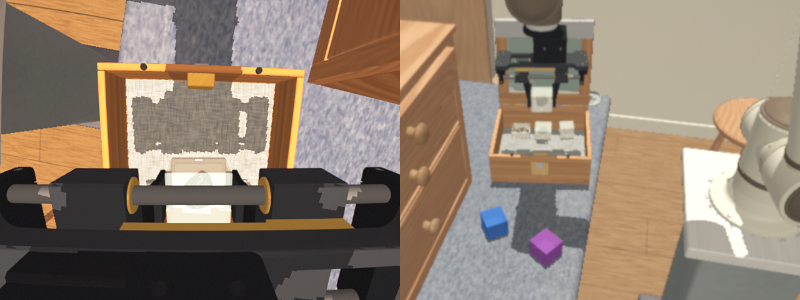

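```bash
for i in 1 2; do python3 -m inch '[{"hand":1,"slide":[0,0,0],"yaw":0},{"hand":1,"slide":[0,0,0],"yaw":0},{"hand":1,"slide":[0,0,0],"yaw":0}]'; done; python3 -c "
from h import *
s=sense();print(s)"
```

```text
time_s: 6.55
tcp_pos: [0.4837, -0.0628, 0.2136]
ee_rot: [[-0.191, 0.981, -0.006], [0.98, 0.192, 0.045], [0.045, 0.003, -0.999]]
wrist_force: [0.0, 0.4, -1.6]
gripper_width: 0.515
time_s: 6.92
tcp_pos: [0.4837, -0.0631, 0.2136]
ee_rot: [[-0.191, 0.982, -0.006], [0.981, 0.191, 0.045], [0.045, 0.003, -0.999]]
wrist_force: [0.3, 0.4, -1.6]
gripper_width: 0.512
{'time_s': 6.925, 'joints': array([  10.3468,   13.4757,  -23.3213,   -3.2184,  -53.1281, -177.4047]), 'joint_velocities': array([-0.0363,  0.0422,  0.0814, -0.1619, -0.0293,  0.0107]), 'effort': array([  0.0096, -29.1048,  16.3513,   3.5687,  -0.0393,  -0.0018]), 'tcp_pos': array([ 0.4837, -0.0631,  0.2136]), 'ee_rot': array([[-0.1909,  0.9816, -0.006 ],
       [ 0.9806,  0.191 ,  0.0446],
       [ 0.0449,  0.0026, -0.999 ]]), 'wrist_force': array([ 0.2847,  0.387 , -1.6135]), 'moment': array([-0.3032, -0.0639,  0.0605]), 'gripper_width': 0.5122896308087608}
```

Joint 6 hit its limit, so the same grasp has to be turned a half turn the other way. I'll back off from the cover first, then rotate.

```bash
python3 -m inch '[{"hand":1,"slide":[0,3,0],"yaw":0.1},{"hand":1,"slide":[0,6,0],"yaw":0.25},{"hand":1,"slide":[0,10,0],"yaw":0.4},{"hand":1,"slide":[0,10,0],"yaw":0.57},{"hand":1,"slide":[0,10,0],"yaw":0.74},{"hand":1,"slide":[0,10,0],"yaw":0.91},{"hand":1,"slide":[0,10,0],"yaw":1.08},{"hand":1,"slide":[0,10,0],"yaw":1.25},{"hand":1,"slide":[0,10,0],"yaw":1.42},{"hand":1,"slide":[0,10,0],"yaw":1.57}]'; python3 -m inch '[{"hand":1,"slide":[0,0,0],"yaw":0.17},{"hand":1,"slide":[0,0,0],"yaw":0.34},{"hand":1,"slide":[0,0,0],"yaw":0.51},{"hand":1,"slide":[0,0,0],"yaw":0.68},{"hand":1,"slide":[0,0,0],"yaw":0.85},{"hand":1,"slide":[0,0,0],"yaw":1.02},{"hand":1,"slide":[0,0,0],"yaw":1.19},{"hand":1,"slide":[0,0,0],"yaw":1.36},{"hand":1,"slide":[0,0,0],"yaw":1.53},{"hand":1,"slide":[0,0,0],"yaw":1.57}]'; python3 -m inch '[{"hand":1,"slide":[0,0,0],"yaw":0},{"hand":1,"slide":[0,0,0],"yaw":0}]'; python3 -c "
from h import *
s=sense();print(s['joints'])"
```

```text
time_s: 8.18
tcp_pos: [0.4837, 0.037, 0.2136]
ee_rot: [[-0.98, -0.195, -0.045], [-0.195, 0.981, -0.006], [0.045, 0.003, -0.999]]
wrist_force: [0.5, -0.1, -1.7]
gripper_width: 0.51
time_s: 9.43
tcp_pos: [0.4836, 0.037, 0.2136]
ee_rot: [[0.191, -0.981, 0.006], [-0.98, -0.192, -0.044], [0.045, 0.003, -0.999]]
wrist_force: [-0.3, 0.3, -1.1]
gripper_width: 0.516
time_s: 9.68
tcp_pos: [0.4837, 0.037, 0.2136]
ee_rot: [[0.189, -0.982, 0.006], [-0.981, -0.189, -0.045], [0.045, 0.002, -0.999]]
wrist_force: [0.3, 0.2, -1.8]
gripper_width: 0.515
[ 24.8477  12.9119 -26.5119   3.15   -51.3779 -15.9425]
```

```bash
python3 -m inch '[{"hand":1,"slide":[-0.3,-3,0],"yaw":0},{"hand":1,"slide":[-0.6,-6,-1],"yaw":0},{"hand":1,"slide":[-0.6,-6.9,-3],"yaw":0},{"hand":1,"slide":[-0.6,-6.9,-6],"yaw":0},{"hand":1,"slide":[-0.6,-6.9,-9],"yaw":0},{"hand":1,"slide":[-0.6,-6.9,-10.5],"yaw":0},{"hand":1,"slide":[-0.6,-6.9,-11.5],"yaw":0},{"hand":1,"slide":[-0.6,-6.9,-12],"yaw":0},{"hand":1,"slide":[-0.6,-6.9,-12],"yaw":0}]'
python3 -m inch '[{"hand":1,"slide":[0,0,-0.1],"yaw":0},{"hand":1,"slide":[0,0,-0.2],"yaw":0},{"hand":1,"slide":[0,0,-0.2],"yaw":0}]'; python3 -c "
from h import *
s=sense();a=capture('wrist');b=capture('side')
cv2.imwrite('pics/w3.png',np.hstack([cv2.resize(a,(400,300)),cv2.resize(b[160:280,250:410],(400,300))]));print(s['wrist_force'],s['moment'])"
```

```text
time_s: 10.8
tcp_pos: [0.4779, -0.032, 0.0937]
ee_rot: [[0.19, -0.982, 0.006], [-0.981, -0.19, -0.045], [0.045, 0.002, -0.999]]
wrist_force: [0.1, 0.6, -1.1]
gripper_width: 0.513
time_s: 11.18
tcp_pos: [0.4778, -0.032, 0.0918]
ee_rot: [[0.189, -0.982, 0.006], [-0.981, -0.19, -0.044], [0.045, 0.002, -0.999]]
wrist_force: [-0.2, -0.4, -1.1]
gripper_width: 0.513
[-0.1524 -0.3556 -1.1079] [0.1118 0.108  0.039 ]
```

View pics/w3.png

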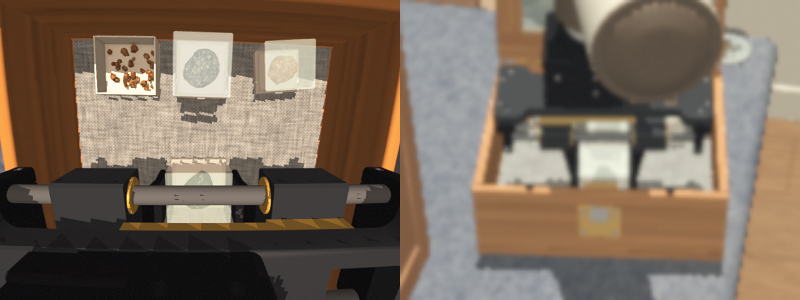

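The box is between the fingers on free floor, clear of the stored things, and not touching yet: Fz is −1.1 N, which is just its weight. I'll feel downward for the floor.

```bash
python3 -m inch '[{"hand":1,"slide":[0,0,-0.1],"yaw":0},{"hand":1,"slide":[0,0,-0.1],"yaw":0}]';python3 -m inch '[{"hand":1,"slide":[0,0,-0.05],"yaw":0},{"hand":1,"slide":[0,0,-0.1],"yaw":0},{"hand":1,"slide":[0,0,-0.1],"yaw":0}]'
```

```text
time_s: 11.52
tcp_pos: [0.4776, -0.032, 0.0905]
ee_rot: [[0.189, -0.982, 0.006], [-0.981, -0.19, -0.045], [0.045, 0.003, -0.999]]
wrist_force: [1.0, -0.9, -1.0]
gripper_width: 0.514
time_s: 11.9
tcp_pos: [0.4777, -0.032, 0.0902]
ee_rot: [[0.19, -0.982, 0.006], [-0.981, -0.19, -0.045], [0.045, 0.002, -0.999]]
wrist_force: [-1.9, -0.0, 4.5]
gripper_width: 0.515
```

```bash
python3 -m inch '[{"hand":0.35,"slide":[0,0,0],"yaw":0},{"hand":0.2,"slide":[0,0,0],"yaw":0},{"hand":0.1,"slide":[0,0,0],"yaw":0},{"hand":0.1,"slide":[0,0,0],"yaw":0},{"hand":0.1,"slide":[0,0,0],"yaw":0}]';python3 -m inch '[{"hand":0.1,"slide":[0,0,1],"yaw":0},{"hand":0.1,"slide":[0,0,3],"yaw":0},{"hand":0.1,"slide":[0,0,6],"yaw":0},{"hand":0.1,"slide":[0,0,10],"yaw":0},{"hand":0.1,"slide":[0,2,15],"yaw":0},{"hand":0.1,"slide":[0,4,20],"yaw":0},{"hand":0.1,"slide":[0,4,25],"yaw":0},{"hand":1,"slide":[0,4,30],"yaw":0},{"hand":1,"slide":[0,4,33],"yaw":0}]'; python3 - <<'E'
from h import *
T=capture("top");b=capture("side");s=sense()
print(s["tcp_pos"],s["wrist_force"])
a=cv2.imread("pics/top.png")
cv2.imwrite("pics/after.png",np.hstack([cv2.resize(T[165:325,305:515],(420,320)),cv2.resize(b[100:280,270:390],(213,320))]))
E
```

```text
time_s: 12.52
tcp_pos: [0.4777, -0.032, 0.0895]
ee_rot: [[0.189, -0.982, 0.006], [-0.981, -0.19, -0.045], [0.045, 0.003, -0.999]]
wrist_force: [0.5, 0.0, -0.3]
gripper_width: 0.885
time_s: 13.65
tcp_pos: [0.4774, 0.0079, 0.4233]
ee_rot: [[0.19, -0.982, 0.011], [-0.981, -0.19, -0.043], [0.044, -0.002, -0.999]]
wrist_force: [-0.1, -0.2, -0.9]
gripper_width: 0.751
[0.4783 0.0079 0.4243] [-0.0471  0.2013  0.2451]
```

View pics/after.png

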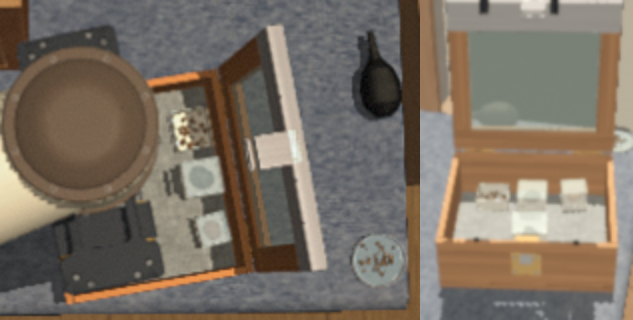

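The specimen stands upright, released, in front of the stored boxes. Next I'll plan the push path.

```bash
cat > path.py <<'E'
from h import *
yaw=-1.4109;c0=np.array([.4812,-.0553,0])
ex=np.array([np.cos(yaw),np.sin(yaw),0]);ey=np.array([-ex[1],ex[0],0]);ez=np.array([0,0,1.])
W=lambda x,y,z:c0+x*ex+y*ey+z*ez
R=sense()["ee_rot"]
def tcp(th,s=.192,gap=0):
    r=np.array([-np.cos(th),np.sin(th)]);n=np.array([np.sin(th),np.cos(th)])
    p=np.array([.1,.08])+s*r+(.016+gap)*n
    return W(p[0],0,p[1])+.0095*R[:,0]-.07*R[:,2]
def corner(th,s,y,h):
    r=np.array([-np.cos(th),np.sin(th)]);n=np.array([np.sin(th),np.cos(th)]);p=np.array([.1,.08])+s*r+h*n
    return W(p[0],y,p[1])
E
python3 - <<'E'
from path import *
T=cam("top")
print("pred outer edge corners",proj(T,[corner(1.65,.212,.111,.016),corner(1.65,.212,-.111,.016)]),"inner",proj(T,[corner(1.65,.212,.111,0),corner(1.65,.212,-.111,0)]))
s=sense()["tcp_pos"];print(s)
print("approach",tcp(1.65,gap=.025),"fingertip z",tcp(1.65)[2]-.07)
for th in [1.65,1.5,1.35,1.2,1.05,.9,.75,.6,.45,.3,.15,.1,.06,.04,.02,0]: print(th,(tcp(th)*100).round(2))
E
```

```text
pred outer edge corners [[446.5543 176.6962]
 [469.6064 299.7369]] inner [[437.9859 177.9755]
 [460.9466 301.3281]]
[0.4783 0.0079 0.4243]
approach [ 0.5068 -0.2157  0.3385] fingertip z 0.27048337313306614
1.65 [ 50.28 -19.11  34.05]
1.5 [ 49.83 -16.27  34.3 ]
1.35 [ 49.37 -13.43  34.12]
1.2 [ 48.92 -10.64  33.51]
1.05 [48.49 -7.98 32.49]
0.9 [48.09 -5.49 31.07]
0.75 [47.72 -3.25 29.29]
0.6 [47.41 -1.29 27.2 ]
0.45 [47.15  0.34 24.83]
0.3 [46.94  1.6  22.24]
0.15 [46.8   2.47 19.49]
0.1 [46.77  2.66 18.54]
0.06 [46.75  2.79 17.78]
0.04 [46.74  2.84 17.4 ]
0.02 [46.74  2.88 17.02]
0 [46.73  2.92 16.64]
```

The predicted cover edge lies on the imaged rail. I'll go over the cover and down behind it with the fingers shut.

```bash
python3 -m inch '[{"hand":1,"slide":[0.5,-5,0.5],"yaw":0},{"hand":1,"slide":[1,-10,0.5],"yaw":0},{"hand":1,"slide":[1.8,-15,0.5],"yaw":0},{"hand":1,"slide":[2.5,-20,0.5],"yaw":0},{"hand":1,"slide":[2.9,-24,0],"yaw":0},{"hand":1,"slide":[2.9,-24,-2],"yaw":0},{"hand":1,"slide":[2.9,-24,-5],"yaw":0},{"hand":1,"slide":[2.9,-24,-8],"yaw":0},{"hand":1,"slide":[2.9,-24,-8],"yaw":0}]';python3 - <<'E'
from path import *
s=sense();print(s["tcp_pos"],s["joints"][5],s["wrist_force"],s["gripper_width"])
for th in [1.65,1.5]: print(th,(tcp(th)*100).round(2))
E
```

```text
time_s: 14.88
tcp_pos: [0.5052, -0.2317, 0.3368]
ee_rot: [[0.189, -0.982, -0.001], [-0.981, -0.189, -0.043], [0.042, 0.009, -0.999]]
wrist_force: [-0.3, -0.1, 0.2]
gripper_width: 0.004
[ 0.5052 -0.2317  0.3368] 16.87663186423156 [-0.3133 -0.0853  0.1924] 0.004421444044838263
1.65 [ 50.39 -19.11  34.05]
1.5 [ 49.94 -16.27  34.3 ]
```

```bash
python3 -m inch '[{"hand":1,"slide":[-0.1,1.8,0],"yaw":0},{"hand":1,"slide":[-0.2,3,0],"yaw":0},{"hand":1,"slide":[-0.3,3.7,0],"yaw":0},{"hand":1,"slide":[-0.35,4.1,0],"yaw":0},{"hand":1,"slide":[-0.4,4.7,0.1],"yaw":0},{"hand":1,"slide":[-0.5,5.3,0.1],"yaw":0},{"hand":1,"slide":[-0.6,5.9,0.2],"yaw":0},{"hand":1,"slide":[-0.7,6.5,0.2],"yaw":0},{"hand":1,"slide":[-0.8,7,0.3],"yaw":0}]'
```

```text
time_s: 16.0
tcp_pos: [0.499, -0.1618, 0.3428]
ee_rot: [[0.189, -0.982, 0.007], [-0.981, -0.189, -0.045], [0.045, 0.001, -0.999]]
wrist_force: [1.7, -5.6, 0.4]
gripper_width: 0.005
```

```bash
python3 -m inch '[{"hand":1,"slide":[-0.15,0.95,0],"yaw":0},{"hand":1,"slide":[-0.3,1.9,-0.1],"yaw":0},{"hand":1,"slide":[-0.45,2.8,-0.2],"yaw":0},{"hand":1,"slide":[-0.6,3.75,-0.35],"yaw":0},{"hand":1,"slide":[-0.75,4.7,-0.55],"yaw":0},{"hand":1,"slide":[-0.9,5.6,-0.8],"yaw":0},{"hand":1,"slide":[-1.05,6.5,-1.1],"yaw":0},{"hand":1,"slide":[-1.2,7.4,-1.45],"yaw":0},{"hand":1,"slide":[-1.35,8.25,-1.8],"yaw":0}]'
```

```text
time_s: 17.12
tcp_pos: [0.4851, -0.0789, 0.3242]
ee_rot: [[0.19, -0.982, 0.006], [-0.981, -0.19, -0.044], [0.045, 0.003, -0.999]]
wrist_force: [1.8, -4.9, 0.3]
gripper_width: 0.004
```

```bash
python3 -m inch '[{"hand":1,"slide":[-0.13,0.85,-0.43],"yaw":0},{"hand":1,"slide":[-0.27,1.7,-0.9],"yaw":0},{"hand":1,"slide":[-0.4,2.5,-1.4],"yaw":0},{"hand":1,"slide":[-0.5,3.25,-2],"yaw":0},{"hand":1,"slide":[-0.65,4,-2.6],"yaw":0},{"hand":1,"slide":[-0.75,4.7,-3.2],"yaw":0},{"hand":1,"slide":[-0.85,5.4,-3.85],"yaw":0},{"hand":1,"slide":[-1,6.1,-4.55],"yaw":0},{"hand":1,"slide":[-1.1,6.7,-5.3],"yaw":0}]'
```

```text
time_s: 18.25
tcp_pos: [0.4741, -0.0121, 0.2711]
ee_rot: [[0.189, -0.982, 0.006], [-0.981, -0.19, -0.045], [0.045, 0.003, -0.999]]
wrist_force: [0.9, -2.7, 2.0]
gripper_width: 0.003
```

```bash
python3 -m inch '[{"hand":1,"slide":[-0.1,0.6,-0.75],"yaw":0},{"hand":1,"slide":[-0.2,1.1,-1.55],"yaw":0},{"hand":1,"slide":[-0.25,1.6,-2.4],"yaw":0},{"hand":1,"slide":[-0.35,2.1,-3.2],"yaw":0},{"hand":1,"slide":[-0.4,2.5,-4.1],"yaw":0},{"hand":1,"slide":[-0.45,2.9,-4.95],"yaw":0},{"hand":1,"slide":[-0.5,3.2,-5.65],"yaw":0},{"hand":1,"slide":[-0.55,3.5,-6.3],"yaw":0},{"hand":1,"slide":[-0.55,3.5,-6.7],"yaw":0}]'; python3 - <<'E'
from h import *
b=capture("side");cv2.imwrite("pics/push.png",cv2.resize(b[120:280,240:420],(540,480)))
E
```

```text
time_s: 19.38
tcp_pos: [0.4685, 0.023, 0.2041]
ee_rot: [[0.189, -0.982, 0.006], [-0.981, -0.189, -0.044], [0.044, 0.003, -0.999]]
wrist_force: [-1.2, 1.0, 4.5]
gripper_width: 0.005
```

View pics/push.png

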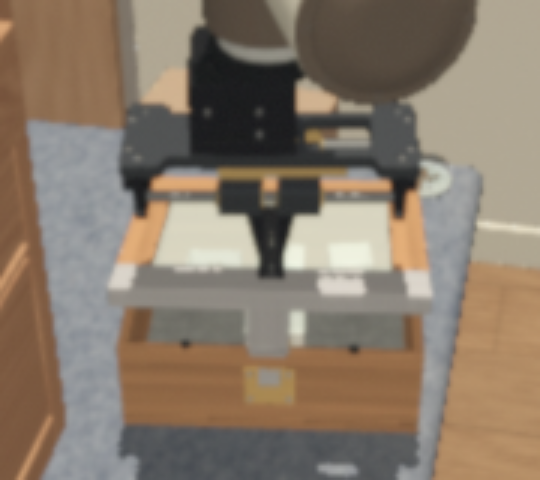

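The fingertips press the rail centrally and the cover is at about 0.2 rad. I'll slow down from here.

```bash
python3 -m inch '[{"hand":1,"slide":[0,0.1,-0.5],"yaw":0},{"hand":1,"slide":[-0.05,0.2,-1],"yaw":0},{"hand":1,"slide":[-0.1,0.3,-1.5],"yaw":0},{"hand":1,"slide":[-0.1,0.4,-1.9],"yaw":0},{"hand":1,"slide":[-0.1,0.4,-2.2],"yaw":0},{"hand":1,"slide":[-0.1,0.4,-2.2],"yaw":0}]';python3 -m inch '[{"hand":1,"slide":[0,0.05,-0.1],"yaw":0},{"hand":1,"slide":[0,0.05,-0.2],"yaw":0},{"hand":1,"slide":[0,0.05,-0.2],"yaw":0}]';python3 -m inch '[{"hand":1,"slide":[0,0,-0.1],"yaw":0},{"hand":1,"slide":[0,0,-0.2],"yaw":0},{"hand":1,"slide":[0,0,-0.2],"yaw":0}]'
```

```text
time_s: 20.18
tcp_pos: [0.468, 0.0265, 0.1824]
ee_rot: [[0.189, -0.982, 0.006], [-0.981, -0.19, -0.045], [0.045, 0.002, -0.999]]
wrist_force: [1.4, 2.0, 3.1]
gripper_width: 0.003
time_s: 20.55
tcp_pos: [0.4679, 0.0269, 0.1808]
ee_rot: [[0.189, -0.982, 0.007], [-0.981, -0.19, -0.045], [0.045, 0.002, -0.999]]
wrist_force: [0.6, 1.0, 4.1]
gripper_width: 0.008
time_s: 20.92
tcp_pos: [0.4679, 0.0271, 0.1792]
ee_rot: [[0.19, -0.982, 0.007], [-0.981, -0.19, -0.044], [0.045, 0.002, -0.999]]
wrist_force: [-0.0, 2.4, 7.5]
gripper_width: 0.006
```

```bash
for i in 1 2 3; do python3 -m inch '[{"hand":1,"slide":[0,0,-0.05],"yaw":0},{"hand":1,"slide":[0,0,-0.05],"yaw":0}]'|egrep 'tcp|force';done
```

```text
tcp_pos: [0.4679, 0.0271, 0.1787]
wrist_force: [-0.5, 1.9, 7.7]
tcp_pos: [0.4679, 0.0272, 0.1783]
wrist_force: [-1.1, 2.3, 8.5]
tcp_pos: [0.4679, 0.0272, 0.1779]
wrist_force: [-2.3, 2.6, 9.4]
```

```bash
for i in 1 2; do python3 -m inch '[{"hand":1,"slide":[0,0,-0.04],"yaw":0},{"hand":1,"slide":[0,0,-0.04],"yaw":0}]'|egrep 'tcp|force';done
```

```text
tcp_pos: [0.4679, 0.0273, 0.1775]
wrist_force: [-1.6, 2.8, 8.6]
tcp_pos: [0.4679, 0.0273, 0.1772]
wrist_force: [-2.4, 4.1, 9.6]
```

```bash
for i in 1 2 3; do python3 -m inch '[{"hand":1,"slide":[0,0,-0.03],"yaw":0},{"hand":1,"slide":[0,0,-0.03],"yaw":0}]'|egrep 'tcp|force';done
```

```text
tcp_pos: [0.4679, 0.0273, 0.1769]
wrist_force: [-2.5, 3.9, 9.5]
tcp_pos: [0.4679, 0.0274, 0.1766]
wrist_force: [-2.4, 3.1, 10.1]
tcp_pos: [0.4679, 0.0274, 0.1763]
wrist_force: [-1.9, 3.3, 10.2]
```

```bash
for i in 1 2 3; do python3 -m inch '[{"hand":1,"slide":[0,0,-0.03],"yaw":0},{"hand":1,"slide":[0,0,-0.03],"yaw":0}]'|egrep 'tcp|force';done
```

```text
tcp_pos: [0.4679, 0.0274, 0.1759]
wrist_force: [-2.5, 4.1, 10.3]
tcp_pos: [0.4678, 0.0275, 0.1754]
wrist_force: [-1.5, 3.4, 7.5]
tcp_pos: [0.4678, 0.0275, 0.175]
wrist_force: [-0.9, 3.8, 7.4]
```

The force dropped from 10.3 to 7.5 N, so the catch seems to have snapped. I'll press gently home onto the buffers.

```bash
for i in 1 2 3; do python3 -m inch '[{"hand":1,"slide":[0,0,-0.03],"yaw":0},{"hand":1,"slide":[0,0,-0.03],"yaw":0}]'|egrep 'tcp|force';done
```

```text
tcp_pos: [0.4678, 0.0276, 0.1746]
wrist_force: [-1.2, 3.4, 7.3]
tcp_pos: [0.4678, 0.0276, 0.1743]
wrist_force: [-1.0, 4.8, 6.9]
tcp_pos: [0.4678, 0.0276, 0.174]
wrist_force: [-0.9, 4.7, 7.1]
```

```bash
for i in 1 2 3; do python3 -m inch '[{"hand":1,"slide":[0,0,-0.02],"yaw":0},{"hand":1,"slide":[0,0,-0.02],"yaw":0}]'|egrep 'time|tcp|force';done
```

```text
time_s: 24.68
tcp_pos: [0.4678, 0.0276, 0.1738]
wrist_force: [-0.9, 5.0, 5.9]
time_s: 24.92
tcp_pos: [0.4678, 0.0276, 0.1735]
wrist_force: [-1.3, 4.1, 7.3]
time_s: 25.18
tcp_pos: [0.4678, 0.0276, 0.1733]
wrist_force: [-2.1, 4.8, 6.7]
```

```bash
for i in 1 2 3; do python3 -m inch '[{"hand":1,"slide":[0,0,-0.03],"yaw":0},{"hand":1,"slide":[0,0,-0.03],"yaw":0}]'|egrep 'tcp|force';done
```

```text
tcp_pos: [0.4678, 0.0275, 0.1729]
wrist_force: [-1.7, 4.5, 6.1]
tcp_pos: [0.4678, 0.0274, 0.1725]
wrist_force: [-0.7, 3.5, 5.3]
tcp_pos: [0.4678, 0.0272, 0.1721]
wrist_force: [0.1, 3.0, 4.3]
```

```bash
for i in 1 2 3; do python3 -m inch '[{"hand":1,"slide":[0,0,-0.03],"yaw":0},{"hand":1,"slide":[0,0,-0.03],"yaw":0}]'|egrep 'tcp|force';done
```

```text
tcp_pos: [0.4676, 0.0269, 0.1716]
wrist_force: [1.2, 1.5, 2.7]
tcp_pos: [0.467, 0.0265, 0.1709]
wrist_force: [0.5, -0.3, 1.0]
tcp_pos: [0.467, 0.0265, 0.1709]
wrist_force: [-1.4, 0.3, 2.5]
```

```bash
for i in 1 2 3; do python3 -m inch '[{"hand":1,"slide":[0,0,-0.03],"yaw":0},{"hand":1,"slide":[0,0,-0.03],"yaw":0}]'|egrep 'tcp|force';done
```

```text
tcp_pos: [0.4671, 0.0266, 0.1707]
wrist_force: [-1.7, -1.1, 3.4]
tcp_pos: [0.4673, 0.0268, 0.1705]
wrist_force: [-1.5, -1.7, 3.1]
tcp_pos: [0.4676, 0.0269, 0.1702]
wrist_force: [-2.3, -1.7, 3.2]
```

```bash
for i in 1 2 3 4; do python3 -m inch '[{"hand":1,"slide":[0,0,-0.03],"yaw":0},{"hand":1,"slide":[0,0,-0.03],"yaw":0}]'|egrep 'tcp|force';done
```

```text
tcp_pos: [0.4677, 0.027, 0.17]
wrist_force: [-2.9, -1.1, 3.9]
tcp_pos: [0.4677, 0.027, 0.1697]
wrist_force: [-2.2, -0.3, 4.2]
tcp_pos: [0.4677, 0.027, 0.1694]
wrist_force: [-3.6, -0.9, 4.2]
tcp_pos: [0.4677, 0.027, 0.1694]
wrist_force: [-3.4, -1.1, 6.0]
```

```bash
for i in 1 2 3; do python3 -m inch '[{"hand":1,"slide":[0,0,-0.03],"yaw":0},{"hand":1,"slide":[0,0,-0.03],"yaw":0}]'|egrep 'tcp|force';done
```

```text
tcp_pos: [0.4677, 0.027, 0.1693]
wrist_force: [-4.8, 0.3, 8.2]
tcp_pos: [0.4677, 0.0271, 0.1693]
wrist_force: [-5.5, -0.1, 10.4]
tcp_pos: [0.4677, 0.027, 0.1692]
wrist_force: [-5.4, 0.2, 11.5]
```

That is a stiff stop at z = 0.1692, so the cover is on the buffers. Now I'll back off slowly and see whether the cover follows.

```bash
for i in 1 2 3; do python3 -m inch '[{"hand":1,"slide":[0,0,0.1],"yaw":0},{"hand":1,"slide":[0,0,0.15],"yaw":0},{"hand":1,"slide":[0,0,0.15],"yaw":0}]'|egrep 'time|tcp|force';done
```

```text
time_s: 29.55
tcp_pos: [0.4679, 0.0271, 0.1697]
wrist_force: [-1.8, 0.1, 4.0]
time_s: 29.92
tcp_pos: [0.4681, 0.0273, 0.171]
wrist_force: [0.5, 0.1, -0.2]
time_s: 30.3
tcp_pos: [0.4678, 0.027, 0.1727]
wrist_force: [-0.4, 0.3, -0.0]
```

The force is zero while the tool lifts, so the catch holds. I'll retreat and check with a picture.

```bash
python3 -m inch '[{"hand":1,"slide":[0,0,1],"yaw":0},{"hand":1,"slide":[0,0,4],"yaw":0},{"hand":1,"slide":[0,0,8],"yaw":0},{"hand":1,"slide":[-1,5,13],"yaw":0},{"hand":1,"slide":[-2,10,18],"yaw":0},{"hand":1,"slide":[-3,15,22],"yaw":0},{"hand":1,"slide":[-3,20,22],"yaw":0},{"hand":1,"slide":[-3,24,22],"yaw":0},{"hand":1,"slide":[-3,24,22],"yaw":0},{"hand":1,"slide":[-3,24,22],"yaw":0}]'; python3 - <<'E'
from h import *
b=capture("side");t=capture("top")
cv2.imwrite("pics/end.png",np.hstack([cv2.resize(t[165:325,115:515],(560,224)),cv2.resize(b[140:300,240:400],(224,224))]))
E
```

```text
time_s: 31.55
tcp_pos: [0.4375, 0.2667, 0.3929]
ee_rot: [[0.19, -0.982, 0.006], [-0.981, -0.19, -0.045], [0.045, 0.003, -0.999]]
wrist_force: [-0.5, 0.2, -0.8]
gripper_width: 0.003
```

View pics/end.png

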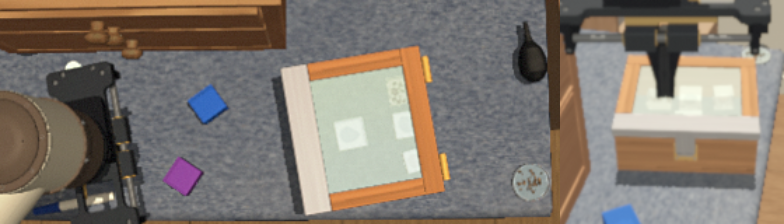

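The cover is shut and stays shut. The specimen shows through the glass at crop (350,133), in front of the stored boxes, and the blower, dish and loupe look untouched. I'll hand in.

```bash
python3 -c "
from station import *
print(finish_job())"
```

```text
the job is handed in; nothing more can be done
None
```

The specimen box is standing in the case and the cover is shut on its catch. I handed the job in at about 32 s of the 72 s allowed; no verdict was reported.

- **Specimen:** I gripped the clear box, lowered it until the floor pushed back with 4.5 N, about 0 to 1 mm above the lining, and released it there. The last picture shows it through the glass, in front of the stored things.
- **Cover:** I pushed it down by the rail at about 0.4 rad/s. Over the last 10 mm I moved in steps of 0.2–1 mm. The upward force peaked at about 10 N, fell away as the catch snapped, and rose to about 11.5 N (about 13 N in total) on the buffers. When I backed off, the force went to zero and the cover did not follow. A later picture also shows it still shut.
- **Left alone:** The blower and petri dish look unmoved in the last picture. The loupe was half hidden by the gripper, but I saw no sign that it was touched.

**What went wrong:** Joint 6 reached its limit while I was carrying the box, which left the tool tilted by about 2.6°. I turned the gripper half a turn the other way and kept the small tilt. The first fall in force while closing the cover, at z = 0.1757, looked like the catch but came too early. The actual snap came about 5 mm lower.

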